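Crack open a stuck dry box and hold it ajar

ROBOT

A 7-joint arm with a two-finger parallel gripper is mounted at the origin on a cart in front of the work surface, level with it; the furniture and walls round the work are solid. World frame = base frame: x ahead of the robot, y to its left, z up, the work surface at z = 0. Lengths are in mm, angles in rad, forces in N, time in s.
With the tool pointing down it reaches from about 400 to 900 mm from the base axis. Payload 5.6 kg.
Tool frame: the origin (TCP) lies midway between the tips of the shut fingers; the grasp point (between the pads) lies 19 mm behind it; x points along the fingers, y is the direction in which the jaws open and shut, and the axes are right-handed (so a half turn about x gives the same grasp; the last joint's range is limited). The gripper opens to 92 mm and grips with 3 to 60 N. Pads are 20 mm wide; open, the fingers measure 128 mm over their backs; the gripper's body (75 mm by 189 mm) begins 69 mm behind the grasp point.
Start: joints at [1.075, 0.468, -0.012, 1.603, 0.006, 1.071, -0.056], TCP at [284.327, -584.523, 214.592] pointing down, gripper open.
Joint ranges: [-2.53, 2.53], [-0.31, 2.02], [-1.57, 1.55], [0.28, 2.44], [-1.29, 4.43], [0.15, 1.84], [-2.92, 2.92]. Speed limits (rad/s): [2.57, 2.57, 3.14, 3.14, 3.14, 3.14, 3.14].

INTERFACE

Orientations are given as a rotation vector (axis times angle).
In Python, from cell import robot, grip, kin, viewer gives the robot as it stands. Calls block until the motion is done:
- robot.movep(position, orientation): joint-space move of the TCP to a pose.
- robot.servo_line(position, feed=150, rotation=None): straight line of the TCP; rotation=None keeps the orientation; feed is the mean speed in mm/s.
- robot.goto_joints(angles): joint-space move.
- grip(opening, newtons=None): opening from 0.0 (shut) to 1.0 (fully open); newtons is the grip in N (None keeps the last); returns when the fingers have stopped.
- robot.hold(seconds).
- kin.ik(position, orientation): joint angles nearest the present ones, or None.
- robot.observe(): the state.
- viewer.read_camera(name): name is "side" or "top"; returns the picture (420x560x3 uint8, red, green, blue); there is no depth.
- viewer.camera_info(name): a dict with "camera_matrix" (3x3 intrinsics, pixels), "k1" (the pictures are not rectified: a ray, as slopes to the right and down, at radius r is drawn at 1 + k1 r^2 times it, then the intrinsics apply), "R" (3x3) and "t" (3): a world point X has camera coordinates R X + t. Camera axes: x right, y down, z forward; pixel columns grow to the right and rows downward; lengths in mm; the calibration is good to about 2 mm. A picture is of the moment at which its call begins. camera_info takes no time and is no camera call.
A pose or a line that the arm cannot do raises robot.IKError and nothing moves.
- robot.job_done(): hands the job in, once; it reports no verdict.
Trained networks look in the newest picture that a camera, given by its name, has taken for a name from the list of things; names that differ only in an ending like _2 or _b are one class to them, and where a whole thing is asked for, a point or a joint stands for the part that bears it (a point fixed in the world has none). Each returns a list of dicts, best first, with "confidence" (0 to 1); they miss things now and then, are a little off and sometimes report something else, mostly with a low value. They report only what shows in the picture. A call takes as long as a camera call.
- viewer.silhouettes(name, camera): "mask" (420x560 bool, what is visible of it).
- viewer.pinpoint(name, camera): "at" ([x, y, z] in mm, in the coordinates of the camera as it stood for that picture, good to about 4 mm: a listed point, or the origin of a listed thing).
The state is a dict: "t": time; "joints": joint angles; "joint_velocities": joint speeds; "joint_torque": joint torques, N m; "tcp_pos": TCP position; "tcp_rot": TCP orientation; "contact_force": force on the tool from outside, world axes, zero at the start; "wrist_torque": the same for the moment, N m; "grip_width": opening from 0.0 (shut) to 1.0 (fully open).
Only numpy, scipy, OpenCV 4.12 (cv2) and the standard library are available. Lean on these libraries where they do the work, as an engineer would, in place of code of your own. Each camera call takes 0.05 s, during which the arm holds its last target.

TASK

The clear-lidded dry box has to breathe before it is opened, and its lid has stuck to the rubber seal. Turn both latches at its front right aside so that they are clear of the lid, then pull the lid up by its bow handle until the seal lets go, without letting it fly wide open. Finish holding the lid ajar by its handle, with a gap of about 25 mm at the front edge: do not let go, and leave the bottle, cup and spool in front of the box where they stand.

Things in the scene. Friction and masses are not known exactly. Their poses are not given: they have to be found in the camera images.
- dry_box: Grey metal dry storage box, fixed to the bench, 206 x 256 mm (front to back x side to side) and 121 mm high at the top of the lid; resin mould cups are stored inside. Origin: centre of its underside, on the bench (z = 0.003). x points from its front (latches, handle) to its back (hinges), y to its left, z up.
- bow_handle: Bow handle on the lid's front rail; origin: centre of its bar. Round steel bar 12 mm thick, 92 mm wide, along the box's y, 32 mm free under it. Lid shut, it is at x = -0.078, y = 0, z = 0.159 m in the box's frame; it moves with the lid. The stuck seal takes about 14 to 19 N of upward pull at the handle to start; by a 12 mm gap it has let go, then only the weight, 3 to 5 N here, is left.
- lid_front_edge (a point): Middle of the lower front edge of the lid; shut, it is at x = -0.103, y = 0, z = 0.109 m in the box's frame; its rise is the gap. The lid (12 mm thick aluminium frame, clear window, about 0.55 kg) is hinged at the back: level axis along the box's y through x = 0.110, z = 0.112 m of its frame. Let go, it falls back; once the seal has broken it rests on the rubber strip, 12 mm open.
- latch_left (a joint): Angle of the turn latch on the left (box's +y), rad: at 0 its steel finger points to the back, over the lid, and holds it down; grows as the finger turns outward (to the left, counterclockwise from above), to a stop at 1.5. Clear of the lid from 1.1 on; stays where it is left; turns with about 0.06 N m.
- latch_left_grip (a point): Centre of the left latch's black wing grip, on its vertical turning axis: x = -0.121, y = 0.085, z = 0.1445 m in the box's frame. The wing is an upright plate 44 mm long (in line with the steel finger), 10 mm thick, 26 mm high. The finger, 12 mm wide, its top 14 mm under this point, reaches 28 mm from the axis, 10 mm over the lid.
- latch_right (a joint): Angle of the turn latch on the right (box's -y), as the left one but mirrored: it grows as the finger turns outward to the right (clockwise seen from above), 0 to 1.5.
- latch_right_grip (a point): Centre of the right latch's black wing grip, on its vertical turning axis, x = -0.121, y = -0.085, z = 0.1445 m in the box's frame; same shape as the left one.
- flux_bottle: Small white bottle with a black cap, 32 mm wide, 75 mm tall, standing loose in front of the box, in one of three places. Origin: centre of its underside. Leave it alone.
- steel_cup_tall: Plain pale metal cup, 48 mm wide, 66 mm tall, standing loose in front of the box, in one of three places. Origin: centre of its underside. Leave it alone.
- solder_spool: Spool of solder with black flanges, 55 mm wide, 38 mm tall, standing loose in front of the box, in one of three places. Origin: centre of its underside. Leave it alone.

How it is judged:
By the outcome, as a careful person would: the job done as asked, in the order asked, and still so for the second after the job is handed in, while the arm keeps its last pose, push and grip.
It also fails if it takes over 61 s, if anything falls off the work surface, if the arm or the gripper's body presses on something with over 40 N, if the wrist force passes 120 N, or if a joint passes its speed limit or range.

## Working session

There is one attempt and no reset: what is moved stays moved. The work goes in short steps, each a Python script; the robot and the scene stay as the last script left them, time stands still between calls to the robot, and variables do not carry over. Pictures are saved under pics/ and viewed, and the job is handed in when it is done.

```bash
ls; mkdir -p pics
python3 - <<'E'
from cell import robot, grip, kin, viewer
import cv2, numpy as np
s=robot.observe();print(s)
for c in ("side","top"):
    im=viewer.read_camera(c);cv2.imwrite(f"pics/{c}0.png",im[:,:,::-1])
    i=viewer.camera_info(c);print(c,i)
    R=np.array(i["R"]);t=np.array(i["t"])
    for n in ["dry_box","bow_handle","lid_front_edge","latch_left_grip","latch_right_grip","flux_bottle","steel_cup_tall","solder_spool"]:
        print(n,[(np.round(R.T@(np.array(d["at"])-t),1),round(d["confidence"],2)) for d in viewer.pinpoint(n,c)][:3])
E
```

```text
pics
{'t': 0.0, 'joints': array([ 1.07501148,  0.46833743, -0.01161104,  1.60362144,  0.0060251 ,
        1.07138675, -0.05633174]), 'joint_velocities': array([ 9.20570552e-05,  1.38712154e-04,  5.51745780e-05, -7.32658180e-04,
        1.19964709e-03,  9.15712295e-04,  9.60013460e-04]), 'joint_torque': array([ 9.11202335e-06, -5.20578003e+01, -1.22629688e-02, -2.43748891e+01,
       -5.66873490e-02,  1.73077063e-02,  1.33239123e-04]), 'tcp_pos': array([ 284.03868808, -584.01322901,  213.66705128]), 'tcp_rot': array([ 1.97021649,  0.45552043, -1.97126946]), 'contact_force': array([-0.31649531,  0.35746541,  0.29862037]), 'wrist_torque': array([ 0.03551317, -0.01030302,  0.01426571]), 'grip_width': 0.9982029134983388}
side {'camera_matrix': array([[457.18535108,   0.        , 277.40738023],
       [  0.        , 457.18535108, 202.63460444],
       [  0.        ,   0.        ,   1.        ]]), 'k1': -0.12235181940232277, 'R': array([[ 0.96375249, -0.26652707,  0.01201928],
       [-0.13524414, -0.52687852, -0.83911146],
       [ 0.22997862,  0.80707022, -0.54382671]]), 't': array([-623.
[... 597 characters left out ...]
 0.        ,   0.        ,   1.        ]]), 'k1': -0.09369811368602493, 'R': array([[-0.00471649, -0.99998441,  0.00298767],
       [-0.99057103,  0.00426297, -0.13693381],
       [ 0.13691894, -0.00360535, -0.99057569]]), 't': array([ -38.26345037,  628.90286717, 1120.51329925])}
dry_box [(array([733.9, -15.2,   5.8]), 0.55)]
bow_handle [(array([653.6, -10. , 163.3]), 0.64)]
lid_front_edge [(array([629.1, -10.4, 112.9]), 0.82)]
latch_left_grip [(array([618.3,  76.7, 151.4]), 0.42)]
latch_right_grip [(array([616.9, -97.3, 151.8]), 0.64)]
flux_bottle [(array([508.4,  -7.2,  -1.3]), 0.65)]
steel_cup_tall [(array([618. , -96.1, 151.3]), 0.74)]
solder_spool [(array([470.2,  75.5,   1.3]), 0.69)]
```

View pics/side0.png

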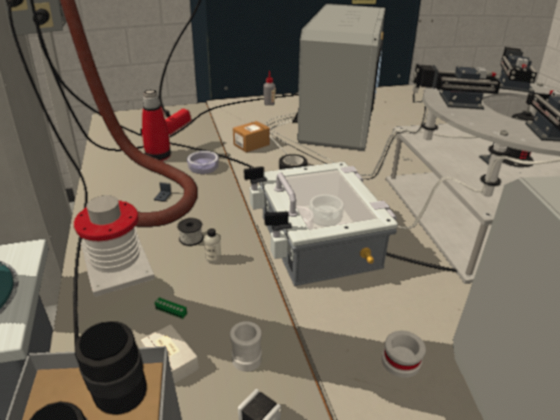

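View pics/top0.png

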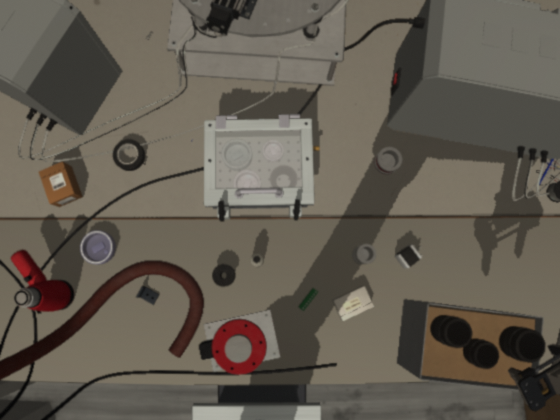

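```bash
cat > h.py <<'E'
import numpy as np, cv2
from cell import robot, grip, kin, viewer
def proj(c,P):
    i=viewer.camera_info(c);P=np.atleast_2d(np.array(P,float));q=P@np.array(i["R"]).T+np.array(i["t"])
    s=q[:,:2]/q[:,2:];r2=(s**2).sum(1,keepdims=True);s=s*(1+i["k1"]*r2);K=np.array(i["camera_matrix"])
    return s@np.diag([K[0,0],K[1,1]])+K[:2,2]
def box(P,x,y,yaw):
    P=np.atleast_2d(np.array(P,float));c,s=np.cos(yaw),np.sin(yaw)
    return np.c_[x+c*P[:,0]-s*P[:,1],y+s*P[:,0]+c*P[:,1],P[:,2]+3]
def to_world(c,a):
    i=viewer.camera_info(c);return np.array(i["R"]).T@(np.array(a)-np.array(i["t"]))
E
cat > ov.py <<'E'
from h import *
import sys
x,y,yaw=map(float,sys.argv[1:4]);n=sys.argv[4]
for c,(u0,v0,u1,v1),k in(("top",(195,105,325,225),6),("side",(235,150,405,285),4)):
    im=cv2.imread(f"pics/{c}0.png")
    im=cv2.resize(im[v0:v1,u0:u1],None,fx=k,fy=k,interpolation=cv2.INTER_CUBIC)
    def dr(P,col,cl=False):
        p=(proj(c,box(P,x,y,yaw))-[u0-.5,v0-.5])*k
        cv2.polylines(im,[p.astype(np.int32)],cl,col,1)
    dr([[-103,-128,121],[103,-128,121],[103,128,121],[-103,128,121]],(0,0,255),True)
    dr([[-103,-128,0],[103,-128,0],[103,128,0],[-103,128,0]],(0,255,0),True)
    dr([[-78,-46,159],[-78,46,159]],(255,0,255))
    for sy in(85,-85): dr([[-143,sy,157.5],[-99,sy,157.5],[-99,sy,131.5],[-143,sy,131.5]],(0,255,255),True)
    cv2.imwrite(f"pics/ov_{c}_{n}.png",im)
E
python3 ov.py 735 -13 0.01 a
ls pics
python3 - <<'E'
from h import *
for c in("top","side"):
    b=viewer.silhouettes("bow_handle",c)
    for d in b[:1]:
        vs,us=np.nonzero(d["mask"]);print(c,d["confidence"],us.min(),us.max(),vs.min(),vs.max(),us.mean(),vs.mean())
E
```

```text
ov_side_a.png
ov_top_a.png
side0.png
top0.png
top 0.74 234 283 187 198 258.80927835051546 191.8041237113402
side 0.82 276 296 172 215 286.3855799373041 191.13793103448276
```

View pics/ov_top_a.png

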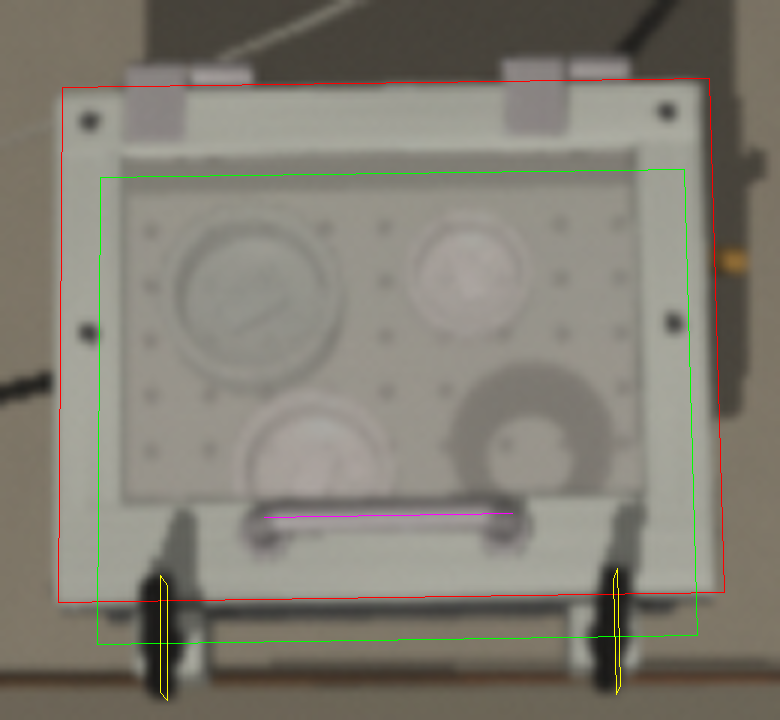

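View pics/ov_side_a.png

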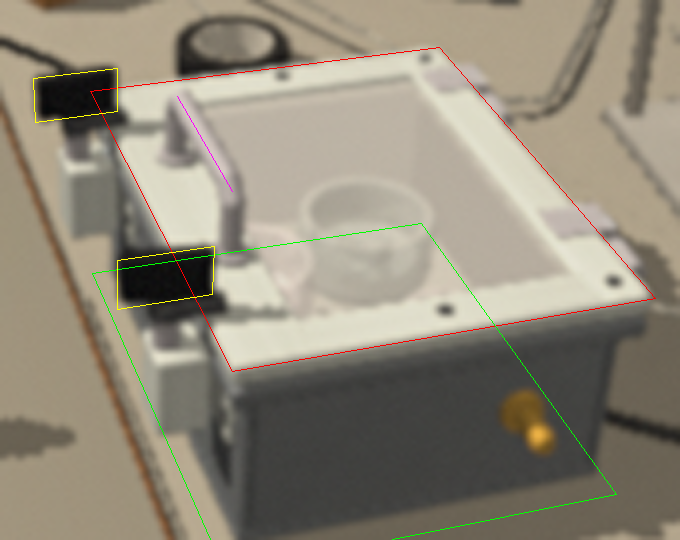

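Run:
```python
from h import *
def ray(c,u,v):
    i=viewer.camera_info(c);K=np.array(i["camera_matrix"]);d=np.array([i["k1"],0,0,0,0])
    s=cv2.undistortPoints(np.array([[[u,v]]],float),K,d)[0,0]
    R=np.array(i["R"]);return -R.T@np.array(i["t"]),R.T@np.r_[s,1]
for uv in [(178,352),(198,310),(185,280),(150,265),(110,285),(60,330),(10,370)]:
    o,d=ray("top",*uv)
    for z in(0,80,160,240,320,400,500):
        P=o+d*(z-o[2])/d[2];print(uv,P.round(),proj("side",P).round()[0])
def R(yaw,s=1):
    x=np.array([0,0,-1.]);y=np.array([-np.sin(yaw),np.cos(yaw),0])*s
    return np.c_[x,y,np.cross(x,y)]
for nm,p,sg in(("L",[613,72,138],1),("R",[615,-98,138],-1)):
  for s in(1,-1):
    for a in(0,1.3):
      rv=cv2.Rodrigues(R(.01+sg*a,s))[0].ravel();q=kin.ik(p,rv);print(nm,s,a,None if q is None else np.round(q,2))
for s in (1,-1):
  for a in (0,1.57):
    q=kin.ik([657,-12,150],cv2.Rodrigues(R(.01+a,s))[0].ravel());print("H",s,a,None if q is None else np.round(q,2))
```

```text
(178, 352) [279. 193.   0.] [104. 221.]
(178, 352) [292. 178.  80.] [102. 195.]
(178, 352) [304. 162. 160.] [101. 166.]
(178, 352) [317. 147. 240.] [ 99. 133.]
(178, 352) [330. 132. 320.] [98. 97.]
(178, 352) [343. 116. 400.] [97. 56.]
(178, 352) [359.  97. 500.] [97. -1.]
(198, 310) [383. 144.   0.] [149. 227.]
(198, 310) [389. 132.  80.] [147. 200.]
(198, 310) [394. 120. 160.] [144. 170.]
(198, 310) [400. 108. 240.] [142. 136.]
(198, 310) [406.  96. 320.] [139.  99.]
(198, 310) [412.  83. 400.] [137.  57.]
(198, 310) [419.  68. 500.] [133.  -2.]
(185, 280) [458. 178.   0.] [180. 214.]
(185, 280) [458. 163.  80.] [178. 189.]
(185, 280) [459. 149. 160.] [175. 160.]
(185, 280) [460. 135. 240.] [172. 128.]
(185, 280) [461. 120. 320.] [168.  92.]
(185, 280) [462. 106. 400.] [165.  52.]
(185, 280) [463.  88. 500.] [160.  -5.]
(150, 265) [495. 268.   0.] [192. 193.]
(150, 265) [494. 248.  80.] [189. 169.]
(150, 265) [492. 227. 160.] [186. 143.]
(150, 265) [490. 207. 240.] [183. 113.]
(150, 265) [488. 186. 320.] [180.  80.]
(150, 265) [487. 166. 400.] [176.  43.]
(150, 265) [485. 141. 500.
[... 753 characters left out ...]
56.]
(10, 370) [307. 406. 400.] [90. 26.]
(10, 370) [328. 350. 500.] [ 91. -17.]
L 1 0 [ 0.37  0.63 -0.75  1.71  0.5   1.    1.01]
L 1 1.3 [ 0.64  0.98 -1.33  1.7   0.99  1.3   1.98]
L -1 0 [ 0.07  0.52 -0.32  1.73  0.2   0.91 -1.89]
L -1 1.3 [ 0.24  0.57 -0.56  1.72  0.36  0.95 -0.72]
R 1 0 [ 0.58  0.61 -0.66  1.7   0.44  0.98  1.34]
R 1 1.3 [ 0.51  0.58 -0.56  1.71  0.36  0.96  0.09]
R -1 0 [ 0.23  0.51 -0.16  1.73  0.1   0.91 -1.54]
R -1 1.3 [ 0.02  0.5   0.11  1.74 -0.07  0.9  -2.7 ]
H 1 0 [ 0.45  0.67 -0.71  1.6   0.48  1.05  1.19]
H 1 1.57 [-0.81  0.98  1.34  1.69 -0.99  1.31 -2.41]
H -1 0 [ 0.11  0.56 -0.2   1.63  0.13  0.97 -1.7 ]
H -1 1.57 [ 0.38  0.63 -0.59  1.61  0.39  1.02 -0.32]
```

```bash
cat >> h.py <<'E'
def rv(yaw,s=1,pitch=0):
    x=np.array([0,0,-1.]);y=np.array([-np.sin(yaw),np.cos(yaw),0])*s
    R=np.c_[x,y,np.cross(x,y)]
    return cv2.Rodrigues(R)[0].ravel()
def st(l=""):
    s=robot.observe();print(l,"t%.2f"%s["t"],"tcp",s["tcp_pos"].round(1),"F",s["contact_force"].round(1),"M",s["wrist_torque"].round(2),"g%.3f"%s["grip_width"],"j7 %.2f"%s["joints"][6]);return s
def pic(n):
    for c in("top","side"): cv2.imwrite(f"pics/{c}_{n}.png",viewer.read_camera(c)[:,:,::-1])
E
python3 - <<'E'
from h import *
p=np.array([614.9,-98.2])
r=rv(.01,1)
robot.movep([450,-350,320],r);st("via")
robot.movep([*p,215],r);st("above")
grip(0.45,15)
st();pic("r1")
E
```

```text
via t2.80 tcp [ 449.6 -350.6  319.7] F [-0.3  0.3 -0.2] M [ 0.04 -0.16  0.01] g1.001 j7 2.02
above t4.02 tcp [ 614.8 -100.3  215.2] F [0.5 0.7 0.2] M [ 0.05 -0.12  0.03] g1.004 j7 1.40
 t4.88 tcp [614.9 -98.1 215. ] F [-0.3  0.3  0.4] M [ 0.07 -0.12 -0.  ] g0.453 j7 1.40
```

Run:
```python
import cv2
a=cv2.imread("pics/top_r1.png")[130:290,180:380];b=cv2.imread("pics/side_r1.png")[110:270,200:400]
cv2.imwrite("pics/c_r1.png",cv2.hconcat([cv2.resize(a,(400,320),interpolation=2),cv2.resize(b,(400,320),interpolation=2)]))
```

```text
(no output)
```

View pics/c_r1.png

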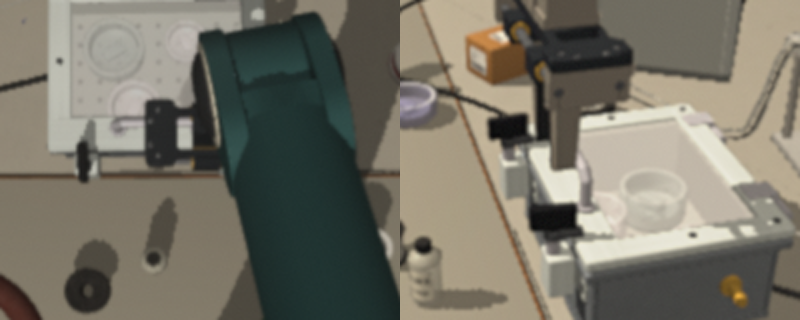

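The left crop (top view) shows the arm hiding the right latch. The right crop (side view) shows the near finger above and behind the right wing at about (560,130), with the wing at (552,215). Jaws run along y as planned, so I descend while watching forces.

```bash
python3 - <<'E'
from h import *
p=np.array([614.9,-98.2])
r=rv(.01,1)
robot.servo_line([*p,160],feed=120);s=st("160")
if abs(s["contact_force"]).max()<6:
    robot.servo_line([*p,139],feed=60);s=st("139")
pic("r2")
grip(0.0,15);robot.hold(.15);st("grip")
E
python3 - <<'E'
import cv2
a=cv2.imread("pics/top_r2.png")[130:290,180:380];b=cv2.imread("pics/side_r2.png")[110:270,200:400]
cv2.imwrite("pics/c_r2.png",cv2.hconcat([cv2.resize(a,(400,320),interpolation=2),cv2.resize(b,(400,320),interpolation=2)]))
E
```

```text
160 t5.58 tcp [615.2 -98.  160.2] F [-0.1 -0.1  0.5] M [ 0.06 -0.12 -0.04] g0.452 j7 1.36
139 t6.08 tcp [614.8 -98.1 138.7] F [-0.3 -0.2  0.7] M [ 0.04 -0.17  0.01] g0.446 j7 1.35
grip t6.91 tcp [614.8 -96.1 139.1] F [-1.5  5.2  1.4] M [ 1.34  0.03 -0.07] g0.117 j7 1.35
```

View pics/c_r2.png

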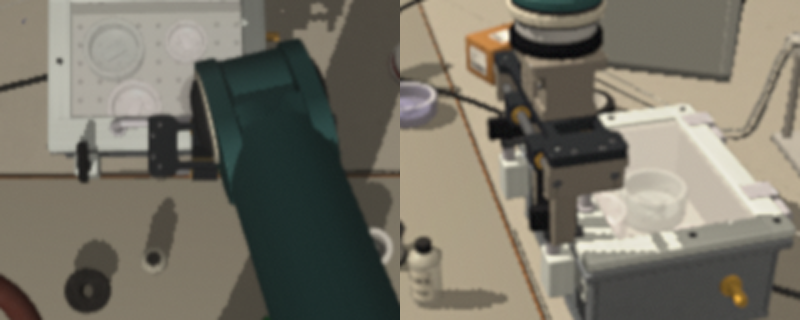

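Run:
```python
from h import *
p=np.array([614.9,-96.0])
robot.servo_line([*p,139],feed=30);st("recentre")
for a in (.25,.5,.75,1.0,1.2,1.33):
    robot.movep([*p,139],rv(.01-a,1));s=st("a%.2f"%a)
    if abs(s["contact_force"]).max()>20: print("stop");break
```

```text
recentre t7.16 tcp [614.8 -96.1 139.1] F [-1.   1.3  2.4] M [ 0.54  0.11 -0.06] g0.117 j7 1.35
a0.25 t7.48 tcp [614.9 -96.  139.1] F [-1.2  2.5  2.1] M [0.52 0.1  0.  ] g0.114 j7 1.13
a0.50 t7.81 tcp [614.9 -95.9 139.1] F [-1.3  1.6  1.6] M [ 0.53  0.12 -0.07] g0.117 j7 0.91
a0.75 t8.13 tcp [615.  -95.9 139.1] F [0.3 1.4 2. ] M [ 0.58  0.11 -0.08] g0.117 j7 0.69
a1.00 t8.46 tcp [615.1 -95.9 139.1] F [-0.1  2.6  2.6] M [ 0.6   0.03 -0.06] g0.117 j7 0.47
a1.20 t8.75 tcp [615.1 -95.8 139.1] F [-0.2  2.4  1.9] M [ 0.63 -0.05  0.01] g0.115 j7 0.30
a1.33 t9.00 tcp [615.1 -95.8 139. ] F [0.6 3.7 2.7] M [ 0.71 -0.14 -0.07] g0.117 j7 0.18
```

```bash
python3 - <<'E'
from h import *
grip(0.35,15)
robot.servo_line([615,-96,200],feed=120);st("lift")
pic("r3")
p=[613.2,74]
robot.movep([614,-11,230],rv(.01-.8,-1));st("mid")
robot.movep([*p,200],rv(.01,-1));robot.hold(.1);st("aboveL")
pic("l1")
E
python3 - <<'E'
import cv2
def c(n):
    a=cv2.imread(f"pics/top_{n}.png")[130:290,180:380];b=cv2.imread(f"pics/side_{n}.png")[110:270,200:400]
    return cv2.hconcat([cv2.resize(a,(400,300),interpolation=2),cv2.resize(b,(400,300),interpolation=2)])
cv2.imwrite("pics/c_l1.png",cv2.vconcat([c("r3"),c("l1")]))
E
```

```text
lift t10.16 tcp [614.6 -96.1 199.6] F [ 0.1 -0.6 -1.2] M [-0.05 -0.14  0.03] g0.350 j7 0.20
mid t12.43 tcp [613.9 -11.1 229.8] F [ 0.9 -0.7  0.7] M [0.09 0.01 0.05] g0.346 j7 -2.34
aboveL t13.16 tcp [613.8  71.9 200.5] F [ 0.2  0.2 -1.5] M [0.   0.02 0.03] g0.349 j7 -1.75
```

View pics/c_l1.png

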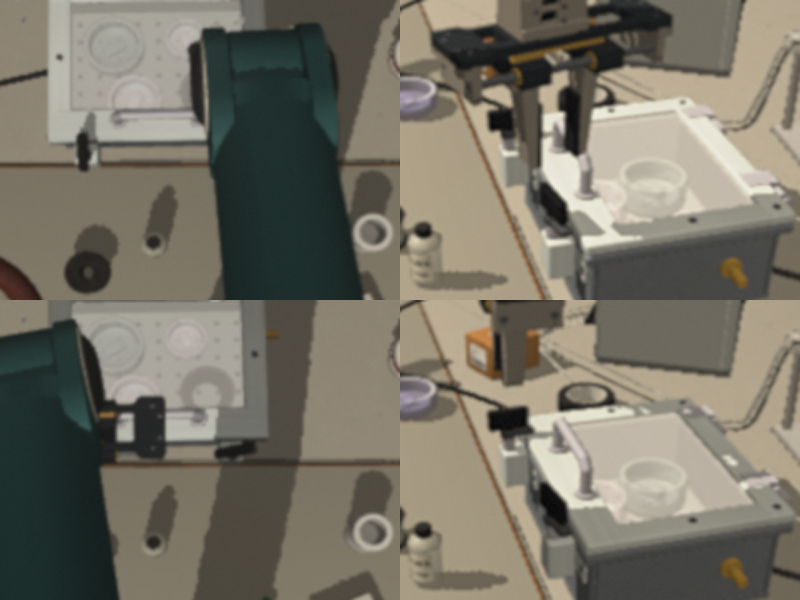

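The right wing now lies across the front (top crop, about (235,450)), and the gripper is above the left wing. I do the left one the same way.

Run:
```python
from h import *
p=np.array([613.2,74.])
robot.servo_line([*p,162],feed=120);s=st("162")
if abs(s["contact_force"]).max()<6:
    robot.servo_line([*p,139],feed=60);s=st("139")
    grip(0.0,15);robot.hold(.15);s=st("grip")
    if .08<s["grip_width"]<.16 and abs(s["contact_force"]).max()<15:
        p[1]=s["tcp_pos"][1]
        robot.servo_line([*p,139],feed=30);st("recentre")
        for a in (.25,.5,.75,1.0,1.2,1.33):
            robot.movep([*p,139],rv(.01+a,-1));s=st("a%.2f"%a)
            if abs(s["contact_force"]).max()>20: print("stop");break
pic("l2")
```

```text
162 t13.72 tcp [613.3  73.8 162. ] F [-0.6 -0.3 -0.4] M [0.07 0.07 0.02] g0.347 j7 -1.75
139 t14.26 tcp [613.1  74.  138.7] F [ 0.2 -0.  -0.1] M [ 0.05  0.05 -0.  ] g0.350 j7 -1.75
grip t14.87 tcp [613.4  74.  139.3] F [ 0.7 -0.3  1.4] M [-0.07  0.06  0.1 ] g0.118 j7 -1.75
recentre t15.12 tcp [613.4  74.  139.3] F [ 0.2 -0.5  3.5] M [-0.05  0.02  0.1 ] g0.119 j7 -1.75
a0.25 t15.44 tcp [613.4  74.1 139.2] F [-0.7  0.8  3.4] M [0.12 0.07 0.  ] g0.115 j7 -1.54
a0.50 t15.77 tcp [613.3  74.2 139.2] F [ 0.6 -0.2  3.6] M [ 0.11  0.08 -0.02] g0.112 j7 -1.32
a0.75 t16.09 tcp [613.3  74.3 139.2] F [-1.   2.   4.9] M [ 0.18  0.16 -0.05] g0.117 j7 -1.10
a1.00 t16.42 tcp [613.2  74.3 139.2] F [-0.9  1.   5. ] M [ 0.23  0.1  -0.  ] g0.112 j7 -0.88
a1.20 t16.71 tcp [613.1  74.4 139.2] F [-1.7  1.2  5.5] M [ 0.19  0.23 -0.03] g0.114 j7 -0.70
a1.33 t16.96 tcp [613.1  74.4 139.2] F [-1.7 -0.1  4.8] M [ 0.23  0.24 -0.06] g0.110 j7 -0.59
```

```bash
python3 - <<'E'
from h import *
grip(0.35,15)
robot.servo_line([613.2,74.3,225],feed=150);st("lift")
r=rv(.01+np.pi/2,-1)
robot.movep([657.1,-10.4,230],r);grip(0.6);robot.hold(.1);st("aboveH")
pic("h1")
for c in("top","side"):
    viewer.read_camera(c)
    for n in("bow_handle","latch_left","latch_right"):
        print(c,n,[(to_world(c,d["at"]).round(1),round(d["confidence"],2)) for d in viewer.pinpoint(n,c)][:2])
E
python3 - <<'E'
import cv2
def c(n):
    a=cv2.imread(f"pics/top_{n}.png")[130:290,180:380];b=cv2.imread(f"pics/side_{n}.png")[110:270,200:400]
    return cv2.hconcat([cv2.resize(a,(400,300),interpolation=2),cv2.resize(b,(400,300),interpolation=2)])
cv2.imwrite("pics/c_h1.png",cv2.vconcat([c("l2"),c("h1")]))
E
```

```text
lift t18.28 tcp [612.6  74.  224.2] F [ 0.8 -0.2  0.3] M [-0.05 -0.06  0.01] g0.352 j7 -0.55
aboveH t19.37 tcp [657.1 -10.2 230.1] F [0.4 0.4 0.4] M [-0.03 -0.08 -0.  ] g0.602 j7 -0.18
top bow_handle []Traceback (most recent call last):
  File "<stdin>", line 10, in <module>
ValueError: it knows: bow_handle, dry_box, flux_bottle, latch_left_grip, latch_right_grip, lid_front_edge, solder_spool, steel_cup_tall
```

View pics/c_h1.png

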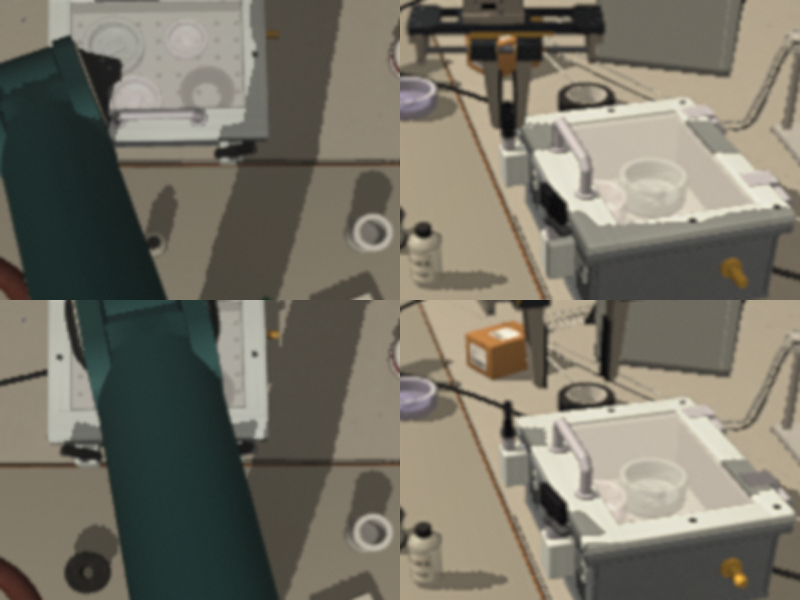

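Both wings now stand across the front (bottom top-view crop: left at (80,453), right at (240,450)). The fingers hang over the handle. Next I grip the handle lightly, recentre, then firm up.

```bash
python3 - <<'E'
from h import *
p=np.array([657.1,-10.4])
robot.servo_line([*p,175],feed=120);s=st("175")
if abs(s["contact_force"]).max()<6:
    robot.servo_line([*p,144],feed=60);s=st("144")
    grip(0.0,10);robot.hold(.15);s=st("grip")
    p[0]=s["tcp_pos"][0]
    robot.servo_line([*p,144],feed=30);grip(0.0,55);robot.hold(.2);st("55N")
pic("h2")
E
python3 - <<'E'
import cv2
def c(n):
    a=cv2.imread(f"pics/top_{n}.png")[130:290,180:380];b=cv2.imread(f"pics/side_{n}.png")[110:270,200:400]
    return cv2.hconcat([cv2.resize(a,(400,300),interpolation=2),cv2.resize(b,(400,300),interpolation=2)])
cv2.imwrite("pics/c_h2.png",c("h2"))
E
```

```text
175 t20.18 tcp [657.4 -10.3 175.3] F [0.1 0.2 0.1] M [-0.04 -0.06  0.04] g0.600 j7 -0.20
144 t20.84 tcp [657.2 -10.3 143.9] F [ 0.1 -0.4 -0.2] M [-0.02 -0.01 -0.02] g0.596 j7 -0.21
grip t21.72 tcp [657.  -10.4 144.1] F [-0.2  0.3  0.2] M [-0.01  0.06 -0.03] g0.124 j7 -0.21
55N t22.38 tcp [657.1 -10.4 144. ] F [-1.1 -0.3  1.6] M [-0.09 -0.03  0.04] g0.109 j7 -0.21
```

View pics/c_h2.png

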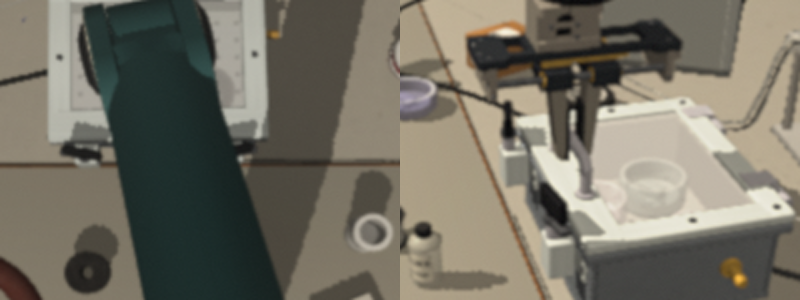

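```bash
cat >> h.py <<'E'
from scipy.spatial.transform import Rotation as Ro
HX,HZ=735.1+110,115.0
def lidpose(th,x0=657.1,y0=-10.4,z0=144.0):
    d=Ro.from_rotvec([0,th,0])
    v=d.apply([x0-HX,0,z0-HZ])
    return [HX+v[0],y0,HZ+v[2]],(d*Ro.from_rotvec(rv(.01+np.pi/2,-1))).as_rotvec()
def gap(s):
    # bar centre = 19 mm behind TCP
    b=s["tcp_pos"]-19*Ro.from_rotvec(s["tcp_rot"]).as_matrix()[:,0]
    th=np.arctan2(b[2]-HZ,HX-b[0])-np.arctan2(163-HZ,HX-657.1)
    return -th if False else 213*np.sin(th)
E
python3 - <<'E'
from h import *
g0=gap(robot.observe());print("g0",g0)
for g in np.arange(1.5,13.6,1.5):
    th=np.arcsin(g/213);P,r=lidpose(th)
    robot.servo_line(P,feed=10,rotation=r)
    s=st("g%.1f"%g);print("   bar gap %.1f"%(gap(s)))
    if abs(s["contact_force"]).max()>35: print("stop");break
pic("p1")
E
```

```text
g0 0.03826803051996664
g1.5 t22.77 tcp [657.  -10.4 144.4] F [ 0.   0.1 -6.2] M [-0.04 -0.43  0.06] g0.110 j7 -0.21
   bar gap 0.4
g3.0 t23.05 tcp [656.9 -10.4 144.8] F [  5.1   0.6 -16.4] M [ 0.12 -1.26  0.06] g0.113 j7 -0.20
   bar gap 0.9
g4.5 t23.33 tcp [657.8 -10.4 148.3] F [ 1.9  0.  -9. ] M [ 0.03 -0.58  0.01] g0.116 j7 -0.20
   bar gap 4.9
g6.0 t23.62 tcp [658.4 -10.4 150.7] F [-0.2  0.4 -2.4] M [-0.05  0.01 -0.02] g0.116 j7 -0.20
   bar gap 7.6
g7.5 t23.90 tcp [658.6 -10.4 151.8] F [-2.   0.3  2.8] M [-0.09  0.29  0.07] g0.115 j7 -0.20
   bar gap 8.8
g9.0 t24.18 tcp [658.7 -10.4 152.6] F [-2.1 -0.7  3.2] M [-0.07  0.39  0.  ] g0.111 j7 -0.20
   bar gap 9.8
g10.5 t24.47 tcp [658.8 -10.3 153.6] F [-2.9  0.5  4.5] M [-0.13  0.53  0.03] g0.115 j7 -0.20
   bar gap 10.9
g12.0 t24.75 tcp [658.9 -10.4 154.2] F [-1.6 -1.1  0.5] M [0.04 0.24 0.07] g0.113 j7 -0.20
   bar gap 11.6
g13.5 t25.03 tcp [658.9 -10.4 155. ] F [-0.6  0.3 -4.9] M [ 0.   -0.1   0.08] g0.113 j7 -0.19
   bar gap 12.4
```

The pull peaked at about 16 N and then dropped, so the seal has let go. Continuing to 25 mm.

```bash
python3 - <<'E'
from h import *
for g in (17,21,24,26):
    P,r=lidpose(np.arcsin(g/213))
    robot.servo_line(P,feed=12,rotation=r)
    s=st("g%.1f"%g);print("   bar gap %.1f"%(gap(s)))
robot.hold(.5);s=st();print("gap",gap(s))
e=25-gap(s);P,r=lidpose(np.arcsin((26+e)/213));robot.servo_line(P,feed=12,rotation=r)
robot.hold(.5);s=st();print("gap",gap(s))
pic("p2")
for c in("top","side"):
    viewer.read_camera(c)
    for n in("bow_handle","lid_front_edge","latch_left_grip","latch_right_grip","flux_bottle","steel_cup_tall","solder_spool"):
        print(c,n,[(to_world(c,d["at"]).round(1),round(d["confidence"],2)) for d in viewer.pinpoint(n,c)][:1])
E
python3 - <<'E'
import cv2
def c(n):
    a=cv2.imread(f"pics/top_{n}.png")[130:290,180:380];b=cv2.imread(f"pics/side_{n}.png")[110:270,200:400]
    return cv2.hconcat([cv2.resize(a,(400,300),interpolation=2),cv2.resize(b,(400,300),interpolation=2)])
cv2.imwrite("pics/c_p2.png",c("p2"))
E
```

```text
g17.0 t25.54 tcp [659.9 -10.4 158.9] F [-0.5  1.  -3.4] M [ 0.04 -0.    0.02] g0.111 j7 -0.19
   bar gap 17.0
g21.0 t25.99 tcp [660.8 -10.3 162.4] F [-2.4  0.  -2.7] M [0.11 0.09 0.05] g0.113 j7 -0.19
   bar gap 21.0
g24.0 t26.37 tcp [661.5 -10.3 165. ] F [-2.4  1.5 -2.9] M [ 0.09  0.09 -0.01] g0.115 j7 -0.19
   bar gap 24.0
g26.0 t26.67 tcp [662.  -10.4 166.7] F [-2.3  0.2 -3.2] M [0.13 0.18 0.01] g0.113 j7 -0.18
   bar gap 26.0
 t27.17 tcp [662.  -10.4 166.7] F [-1.5  1.3 -3.3] M [0.19 0.19 0.07] g0.112 j7 -0.18
gap 25.947896960342412
 t27.92 tcp [661.7 -10.3 165.9] F [-2.8  1.3 -3.8] M [ 0.29  0.32 -0.01] g0.113 j7 -0.18
gap 25.016182831949514
top bow_handle []
top lid_front_edge []
top latch_left_grip [(array([615.1,  74. , 151. ]), 0.66)]
top latch_right_grip []
top flux_bottle []
top steel_cup_tall [(array([ 519. , -268.8,    3.8]), 0.72)]
top solder_spool [(array([467.9,  78. ,  -1. ]), 0.9)]
side bow_handle [(array([664.5,  -9.9, 184.1]), 0.58)]
side lid_front_edge [(array([634. ,  -9.8, 134.7]), 0.85)]
side latch_left_grip [(array([614.6,  76.5, 147.2]), 0.41)]
side latch_right_grip [(array([617.8, -99.4, 147.8]), 0.58)]
side flux_bottle [(array([ 5.105e+02, -5.300e+00,  3.000e-01]), 0.74)]
side steel_cup_tall [(array([ 521.8, -264.9,    4.9]), 0.63)]
side solder_spool [(array([469.8,  77.1,  -3.4]), 0.95)]
```

View pics/c_p2.png

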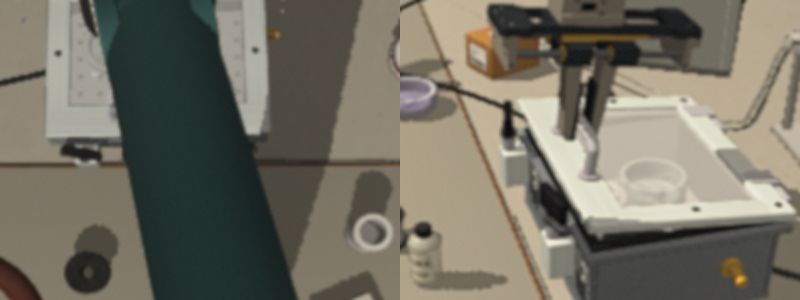

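View pics/side_p2.png

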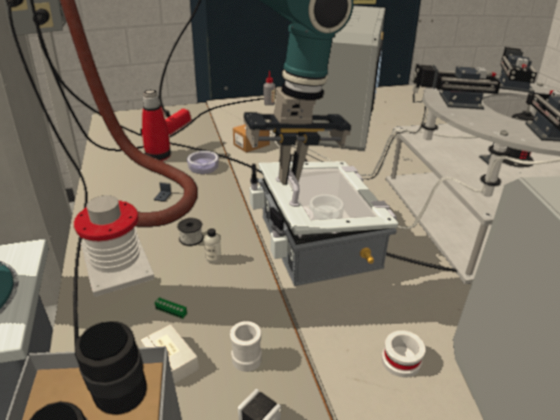

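The side view shows the lid ajar with a dark gap under its front edge (about (290,220)) and the fingers on the handle at (293,180). Both wings are turned aside, and the bottle, cup and spool are where they were.

Run:
```python
from h import *
s=st();print(gap(s));print(robot.job_done())
```

```text
t28.82 tcp [661.7 -10.3 165.9] F [-2.5  0.7 -3.6] M [ 0.29  0.47 -0.06] g0.113 j7 -0.18
25.00496416345082
the job is handed in; nothing more can be done
None
```

The lid is held ajar by its handle with a gap of about 25 mm, and I handed the job in at about 29 s of the 61 s limit.

- **Latches:** I turned the right one first, then the left, each by about 1.33 rad (clear from 1.1). Forces stayed under 6 N while they turned. The pictures afterwards show both wings across the front, off the lid.
- **Seal:** I gripped the handle at 55 N and raised the lid slowly along its hinge arc. The highest reading was about 16 N at the sampled steps, then the pull fell off and the lid did not jump wide open. By about 12 mm gap only the lid's weight was left, about 3 to 4 N.
- **Final gap:** The arm's position gives 25.0 mm, steady over the last second. The side camera's network puts the front edge 24.5 mm above where it was when shut, so the two agree.
- **Objects in front:** In the side view the bottle, cup and spool are within about 4 mm of their first positions, which is the networks' own error.
- **Checks that failed or disagreed:** The arm hid the handle, front edge, right latch and bottle from the top camera at the end, so those were confirmed only from the side. At the start the top-camera network mistook the right latch for the cup, so I used the side view for the cup.

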